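# Brush out the empty bead jar

## Task

Take the blue bottle brush out of the clear drawer, lay it across the wooden rest and let go, then take it again near the free end of its handle so that it can hang bristles down. Brush out the empty green-rimmed glass jar where it stands: push the orange tuft gently onto the bottom three times, rising to more than halfway up the jar between touches, without banging, tipping or shifting the jar. Then lay the brush back across the rest, let go, and leave everything else on the counter as it is.

Things in the scene. Friction and masses are not known exactly. Their poses are not given: they have to be found in the camera images.
- brush: Bottle brush, 200 mm long, 90 g, lying level in the drawer, tip roughly away from the robot. Origin halfway along its long axis (22 mm above the counter); +x to the bristle tip (x=+100 mm), handle's free end at x=-100. Handle blue, square, 24x24 mm, faces square to y and z, x=-100 to +45. Bristle head white and yellow, round, 36 mm across, x=+50 to +92; orange tuft, 28 mm across, to the tip
- brush_tip (a point): the centre of the orange tuft's end face (moves with the tuft when it is pressed in); the tuft springs back along the brush's axis by up to 6 mm at about 1 N per mm, and is rigid beyond
- brush_grip (a point): point on the brush's axis at x = -5 mm of the brush, near its centre of mass: the place to hold it from above, and the point that goes over the middle of the rest
- brush_end (a point): point on the handle's axis at x = -72 mm, 28 mm from its free end: where to hold it for brushing. With the brush on the rest this end overhangs freely. A hold tilted 45 degrees, fingers leaning towards the tip, lets the brush be turned bristles down with the tool again at 45 degrees
- drawer: clear plastic drawer, taken out and fixed on the counter: open box 250 (x) x 110 (y) x 60 mm high, walls 4 mm, white edge strip (3 mm proud outside) round the top. Origin: centre of its underside, x along its length. Its floor is 4 mm thick with a 6 mm grey strip under the brush's handle
- rest: wooden brush rest, fixed: foot 90 (x) x 72 (y) x 8 mm, two uprights 10 mm thick centred at x = -30 and +30 mm; their flat notches are 40 mm above the counter, 46 mm wide (y) between cheeks 8 mm high. The brush lies along the rest's x axis, either way round, its handle in both notches. Origin: centre of the underside
- rest_top (a point): point above the middle of the rest, 52 mm above the counter, where the axis of a brush lying in both notches passes
- jar: empty clear glass jar with a green rim, loose, about 0.45 kg: 84 mm outer and 76 mm inner diameter, 115 mm high, bottom 6 mm thick. Origin: centre of its underside, z up
- jar_floor (a point): centre of the jar's inner bottom, 6 mm above its underside
- jar_rim (a point): centre of the jar's mouth, 115 mm above its underside
- shaker: orange glitter shaker with a white cap, closed, 50 mm in diameter, 100 mm high; bystander; origin: centre of its underside
- stapler: steel stapler, 140 x 36 x 55 mm, long along its x; bystander; origin: centre of its underside
- bead_jar: closed glass jar of wooden beads with a wooden lid, 82 mm in diameter, 116 mm high; bystander; origin: centre of its underside
- holder: grey silicone brush holder, 80 mm in diameter, 85 mm high, with paint brushes standing to 185 mm; bystander; origin: centre of its underside
- tape: yellow roll of tape lying flat, 90 mm outer and 60 mm inner diameter, 25 mm high; bystander; origin: centre of its underside
Not all that is in view belongs to the job. What is shaped like the brush but red is not meant.

How it is judged:
By the outcome, as a careful person would: the job done as asked, in the order asked, and still so for the second after the job is handed in, with the robot touching nothing.
It also fails if it takes over 70 s, if anything falls off the work surface, if the arm or the gripper's body presses on something with over 40 N, if the wrist force passes 120 N, or if a joint passes its speed limit or range.

## Robot

A 6-joint arm with a two-finger parallel gripper is mounted at the origin on the work surface. World frame = base frame: x ahead of the robot, y to its left, z up, the work surface at z = 0. Lengths are in mm, angles in rad, forces in N, time in s.
With the tool pointing down it reaches from about 400 to 925 mm from the base axis. Payload 12.5 kg.
Tool frame: the origin (TCP) lies midway between the tips of the shut fingers; the grasp point (between the pads) lies 19 mm behind it; z points along the fingers, y is the line along which they close (so a half turn about z gives the same grasp; the last joint's range is limited). The gripper opens to 95 mm and grips with 3 to 60 N. Pads are 20 mm wide; open, the fingers measure 119 mm over their backs; the gripper's body (75 mm by 180 mm) begins 59 mm behind the grasp point.
Start: joints at [1.118, 0.491, 1.559, -0, 1.092, -0.106], TCP at [212.415, 587.815, 214.661] pointing down, gripper open.
Joint ranges: [-3.1, 3.1], [-0.84, 2.19], [0.05, 2.79], [-1.13, 4.28], [0.06, 2.93], [-2.69, 2.69]. Speed limits (rad/s): [2.22, 2.22, 2.79, 3.14, 3.14, 3.14].

## Interface

Orientations are given as [roll, pitch, yaw] about the fixed x, y, z axes, in that order (R = Rz(yaw) Ry(pitch) Rx(roll)).
In Python, from cell import env gives the robot as it stands.
- The arm moves only by the shell command python3 -m inch 'ROWS'. ROWS is JSON, a list of rows, each a list of 7 numbers: the turn, a rotation vector about the tool's x, y, z in rad, then the shift along the tool's x, y, z in cm, then the closure, from -1 (fully open) to 1 (shut). A call has 1 to 20 rows; each row shifts and turns the commanded pose from where the row before left it, along the tool's axes as they then stand; what a row does not reach is not made up. A row lasts 1/8 s, in which the tool goes at most 62.5 mm and 10.7 degrees, less where a joint would pass 70% of its speed; a pose out of reach is approached as far as the arm can. A call with a gripper value outside its range is refused whole. The fingers move at their own pace and stop on an object; the grip force is fixed at half the most. Time passes only in rows, so rows that do not move let the fingers close. It gives the time, the measured TCP pose, the force, the opening and the grip force at its end, in the units of the state.
- env.state(): the state, without advancing time (a new reading comes with each control period).
- env.read_camera(name): name is "scene" or "top" or "wrist"; returns a dict with "img" (400x640x3 uint8, red, green, blue), "depth" (400x640 float32, mm along the optical axis (not along the pixel's ray), 0 where there is no reading), "fx", "fy", "cx", "cy" (pixels), "D" ([k1, k2, p1, p2, k3] as OpenCV has them; the pictures are not rectified), "position" and "orientation" of the camera in the world. Camera axes: x right, y down, z forward; pixel columns grow to the right and rows downward; lengths in mm; the calibration is good to about 2 mm. A picture is of the moment at which its call begins.
- env.job_done(): hands the job in; it is judged then, once.
Trained networks look in a picture, given as the dict that the camera call returned (one of the last four; its "shot" number tells which), for a name from the list of things; names that differ only in an ending like _2 or _b are one class to them, and where a whole thing is asked for, a point or a joint stands for the part that bears it (a point fixed in the world has none). Each returns a list of dicts, best first, with "score" (0 to 1); they miss things now and then, are a little off and sometimes report something else, mostly with a low value. They report only what shows in the picture. A call takes as long as a camera call. They do not tell look-alikes from the thing itself.
- env.find_in(picture, target): "centre" ([x, y, z] in mm, in the coordinates of the camera as it stood for that picture, good to about 4 mm: the middle of the surface that is visible of it).
- env.trace(picture, target): "mask" (400x640 bool, what is visible of it).
The state is a dict: "t": time; "joints": joint angles; "qvel": joint speeds; "tau": joint torques, N m; "eef_pos": TCP position; "tcp_rot": TCP orientation; "ft_force": force on the tool from outside, world axes, zero at the start; "moment": the same for the moment, N m; "opening": opening from 0.0 (shut) to 1.0 (fully open); "grip_force": force on a finger pad.
Only numpy, scipy, OpenCV 4.12 (cv2) and the standard library are available. Lean on these libraries where they do the work, as an engineer would, in place of code of your own. Each camera call takes 0.05 s, during which the arm holds its last target. There are 200 camera calls.

## Working session

There is one attempt and no reset: what is moved stays moved. The work goes in short steps, Python scripts to look and compute and a shell command to move; the robot and the scene stay as the last step left them, time stands still between calls to the robot, and variables do not carry over. Pictures are saved under pics/ and viewed, at most 10 in all, crops included, and the job is handed in when it is done.

```bash
ls; mkdir -p pics
cat > h.py <<'E'
import numpy as np, cv2
from scipy.spatial.transform import Rotation as R
from cell import env
def Rm(o):
    o=np.array(o,float)
    return o if o.shape==(3,3) else R.from_euler('xyz',o).as_matrix()
def K(p): return np.array([[p['fx'],0,p['cx']],[0,p['fy'],p['cy']],[0,0,1]])
def world(p,c): return Rm(p['orientation'])@np.array(c)+np.array(p['position'])
def cloud(p,mask):
    v,u=np.nonzero(mask&(p['depth']>0)); z=p['depth'][v,u]
    q=cv2.undistortPoints(np.c_[u,v].astype(float)[:,None],K(p),np.array(p['D']))[:,0]
    return np.c_[q*z[:,None],z]@Rm(p['orientation']).T+np.array(p['position'])
def proj(p,X):
    Rw=Rm(p['orientation']).T; t=-Rw@np.array(p['position'])
    return cv2.projectPoints(np.atleast_2d(np.array(X,float)),cv2.Rodrigues(Rw)[0],t,K(p),np.array(p['D']))[0][:,0]
E
python3 - <<'E'
from h import *
print(env.state())
for n in ['scene','top','wrist']:
    p=env.read_camera(n); cv2.imwrite(f'pics/a_{n}.png',p['img'][:,:,::-1])
    print(n,p['position'],p['orientation'],p['fx'])
    for t in ['brush','brush_tip','brush_grip','brush_end','drawer','rest','jar','shaker','stapler','bead_jar','holder','tape','jar_rim','jar_floor']:
        try:
            for d in env.find_in(p,t)[:3]:
                w=world(p,d['centre']); print(' ',t,round(d['score'],2),w.round(0),proj(p,w)[0].round(0))
        except Exception as e: print(t,e)
E
```

```text
pics
{'t': 0.0, 'joints': array([ 1.11843949e+00,  4.91535915e-01,  1.55947063e+00,  1.22778604e-05,
        1.09168556e+00, -1.05616335e-01]), 'qvel': array([ 0.0006772 , -0.0014354 ,  0.00097849, -0.0010756 , -0.00113918,
        0.00043986]), 'tau': array([-9.62730774e-04, -6.12654161e+01, -2.58176619e+01,  6.92340592e-02,
        4.83113027e-02, -7.35503886e-05]), 'eef_pos': array([212.27152593, 587.58182733, 214.06914185]), 'tcp_rot': array([-3.14050048e+00, -1.26732884e-04,  2.79484642e+00]), 'ft_force': array([-0.00179153, -0.31183015,  0.48932059]), 'moment': array([ 0.00675311,  0.04064132, -0.00619469]), 'grip_force': 0.0, 'opening': 0.9990299056175602}
scene [1274.52205288  -51.51433168 1052.02367784] [-2.44582611  0.01010759  1.49955186] 385.2941493254839
  brush 0.92 [205. 280.  23.] [391. 148.]
  brush 0.63 [550. 294.  36.] [416. 217.]
  brush 0.43 [564. -19.   4.] [320. 232.]
  brush_tip 0.32 [ 542. -303.   74.] [229. 220.]
  brush_grip 0.74 [208. 281.  27.] [392. 147.]
  brush_grip 0.57 [550. 294.  29.] [415. 219.]
  brush_end 0.81 [548. 292.  32.] [415. 217.]
  brush
[... 1238 characters left out ...]
  98.] [360. 115.]
  stapler 0.8 [ 376. -486.   45.] [472. 228.]
  stapler 0.7 [511. 499.  63.] [175. 187.]
  stapler 0.18 [373. 416.  30.] [202. 228.]
  bead_jar 0.61 [ 728. -236.  117.] [400. 118.]
  holder 0.69 [514. 503.  65.] [173. 186.]
  tape 0.72 [540. 298.  38.] [237. 179.]
  tape 0.67 [376. 415.  27.] [203. 227.]
  tape 0.63 [559. -21.  10.] [332. 175.]
  jar_rim 0.95 [ 531. -320.   51.] [422. 181.]
wrist [147.34114089 611.91770693 384.9544437 ] [2.88930260e+00 1.19157870e-03 1.22443255e+00] 337.8235380953267
  brush 0.87 [164. 240.  20.] [ 26. 236.]
  brush_grip 0.77 [170. 240.  20.] [ 29. 240.]
  brush_end 0.65 [161. 242.  23.] [ 24. 234.]
  tape 0.58 [343. 430.  24.] [235. 317.]
```

View images.

Run:
```python
import cv2
a=cv2.imread('pics/a_scene.png')[110:330,140:540];b=cv2.imread('pics/a_top.png')[80:300,130:530]
cv2.imwrite('pics/b.png',cv2.vconcat([cv2.resize(a,None,fx=1.36,fy=1.36,interpolation=3),cv2.resize(b,None,fx=1.36,fy=1.36,interpolation=3)]))
```

```text
(no output)
```

View pics/b.png

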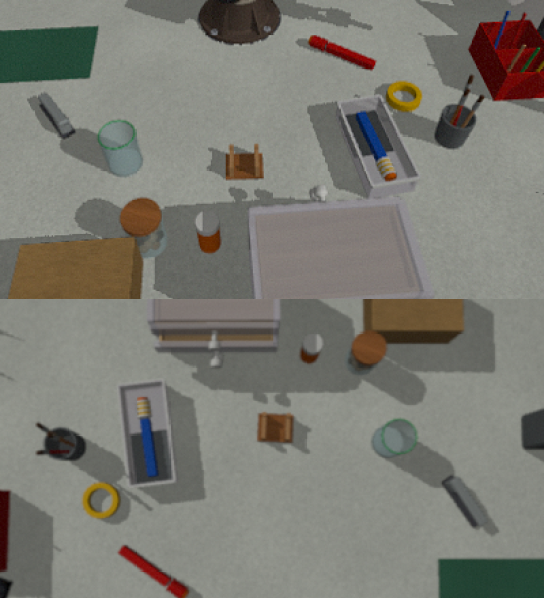

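Scene picture: blue brush in the clear drawer at about (415,218), rest at (320,233), green-rimmed jar at (228,222). The red look-alike lies at (391,148), outside the drawer. I'll tour the wrist camera over the drawer, then the rest and the jar.

```bash
python3 -m inch '[[0,0,0,-3.1,-1.2,-1,-1],[0,0,0,-5.4,-2.2,-1,-1],[0,0,0,-5.4,-2.2,-1,-1],[0,0,0,-5.4,-2.2,-1,-1],[0,0,0,-5.4,-2.2,-1,-1],[0,0,0,-5.4,-2.2,0,-1],[0,0,0,-5.4,-2.2,0,-1],[0,0,0,-5.4,-2.2,0,-1],[0,0,-0.17,0,0,0,-1],[0,0,-0.17,0,0,0,-1],[0,0,0,0,0,0,-1]]'
cat > look.py <<'E'
import sys,pickle
from h import *
tag=sys.argv[1]; p=env.read_camera('wrist'); s=env.state()
cv2.imwrite(f'pics/{tag}.png',p['img'][:,:,::-1]); pickle.dump((p,s),open(f'{tag}.pkl','wb'))
print(s['t'],s['joints'].round(3),s['eef_pos'].round(1),s['tcp_rot'].round(3),s['ft_force'].round(1))
for t in sys.argv[2:]:
    for d in env.find_in(p,t)[:3]:
        w=world(p,d['centre']); print(' ',t,round(d['score'],2),w.round(0),proj(p,w)[0].round(0))
E
python3 look.py w1 brush drawer brush_tip brush_end
```

```text
t: 3.62
eef_pos: [540.7, 292.5, 264.6]
tcp_rot: [3.142, -0.0, 3.133]
ft_force: [0.4, -0.1, -0.4]
opening: 1.0
grip_force: 0.0
3.675 [ 0.389  0.432  1.52   0.     1.189 -1.172] [540.6 292.7 264.6] [ 3.142 -0.     3.131] [0.2 0.5 0.3]
  brush 0.62 [535. 302.  37.] [329. 164.]
  drawer 0.87 [524. 285.  13.] [315. 153.]
  brush_tip 0.57 [633. 317.  32.] [341. 240.]
  brush_end 0.58 [533. 297.  36.] [325. 163.]
```

```bash
python3 -m inch '[[0,0,0,0,-4,0,-1],[0,0,0,0,-4,0,-1],[0,0,0,0,0,0,-1]]' | head -2; python3 look.py w2
python3 -m inch '[[0,0,0,0,-4.6,0,-1],[0,0,0,0,-4.6,0,-1],[0,0,0,-1,-4.6,0,-1],[0,0,0,-1,-4.6,0,-1],[0,0,0,0,0,0,-1]]' | head -2; python3 look.py w3 rest
python3 -m inch '[[0,0,0,0,-4,0,-1],[0,0,0,0,-4,0,-1],[0,0,0,0,0,0,-1]]' | head -2; python3 look.py w4 rest
python3 -m inch '[[0,0,0,0,-5.5,-1.5,-1],[0,0,0,0,-5.5,-1.5,-1],[0,0,0,0,-5.5,-1.5,-1],[0,0,0,0,0,0,-1]]' | head -2; python3 look.py w5 jar jar_rim
python3 -m inch '[[0,0,0,1,-5,0,-1],[0,0,0,1,-5,0,-1],[0,0,0,0,0,0,-1]]' | head -2; python3 look.py w6 jar jar_rim
python3 - <<'E'
import cv2
r=lambda n:cv2.resize(cv2.imread(f'pics/{n}.png'),(400,250),interpolation=3)
cv2.imwrite('pics/c.png',cv2.vconcat([cv2.hconcat([r('w1'),r('w3')]),cv2.hconcat([r('w5'),r('w6')])]))
E
```

```text
t: 4.25
eef_pos: [540.1, 210.9, 264.9]
4.3 [ 0.26   0.38   1.605  0.     1.156 -1.301] [540.2 212.1 264.9] [3.141 0.    3.132] [0.1 0.5 0.6]
t: 4.92
eef_pos: [559.6, 27.1, 264.5]
4.975 [-0.067  0.35   1.654  0.     1.138 -1.629] [559.2  28.4 264.5] [ 3.141 -0.     3.133] [-0.4  0.3  0.1]
  rest 0.9 [559. -21.   9.] [283. 165.]
t: 5.4
eef_pos: [558.5, -51.7, 264.6]
5.45 [-0.208  0.351  1.652  0.     1.139 -1.772] [558.4 -50.6 264.6] [ 3.141 -0.     3.134] [0.6 1.1 0. ]
  rest 0.68 [557. -21.   6.] [345. 164.]
  rest 0.49 [ 747. -200.   67.] [203. 323.]
t: 6.0
eef_pos: [557.7, -217.8, 310.3]
6.05 [-0.48   0.373  1.495  0.     1.273 -2.044] [ 557.5 -216.1  309.6] [3.141 0.    3.134] [0.  0.7 0.4]
  jar 0.67 [ 528. -322.   55.] [238. 142.]
  jar_rim 0.72 [ 527. -324.   52.] [237. 141.]
t: 6.52
eef_pos: [536.3, -317.0, 308.9]
6.575 [-0.638  0.413  1.433  0.     1.296 -2.202] [ 536.6 -315.6  309. ] [ 3.141e+00 -1.000e-03  3.135e+00] [ 0.6  1.4 -0.4]
  jar 0.95 [ 532. -307.   28.] [329. 159.]
```

View pics/c.png

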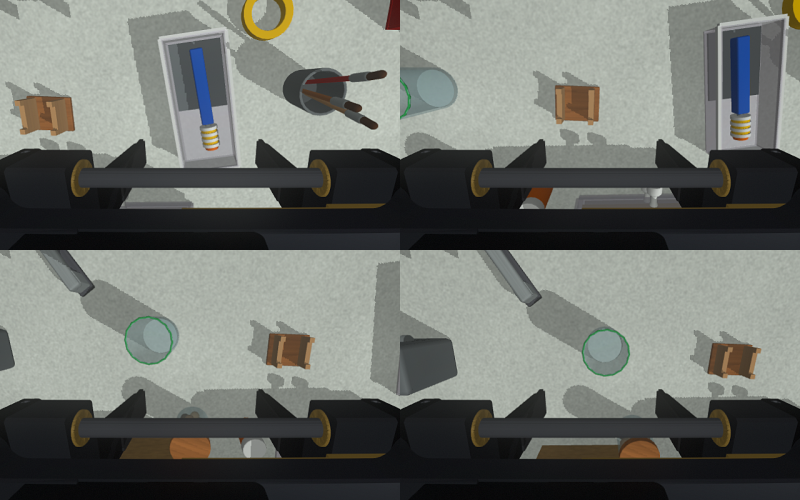

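Wrist pictures: the brush runs in the drawer from about (313,80) to (337,240) in w1. The rest is at (283,165) in w3 and the jar rim at (329,165) in w6. Now the precise measurement by colour, depth and triangulation.

```bash
cat > meas.py <<'E'
from h import *
import pickle
L=lambda n:pickle.load(open(n+'.pkl','rb'))[0]
def hsv(p): return cv2.cvtColor(p['img'],cv2.COLOR_RGB2HSV)
def big(m,near=None):
    n,l,s,c=cv2.connectedComponentsWithStats(m.astype(np.uint8),connectivity=8)
    return l==1+np.argmax(s[1:,4])
def rays(p,uv):
    q=cv2.undistortPoints(np.array(uv,float).reshape(-1,1,2),K(p),np.array(p['D']))[:,0]
    return np.c_[q,np.ones(len(q))]@Rm(p['orientation']).T, np.array(p['position'])
def onz(p,uv,z):
    d,o=rays(p,uv); return o+d*((z-o[2])/d[:,2])[:,None]
def tri(obs):
    A=np.zeros((3,3));b=np.zeros(3)
    for p,uv in obs:
        d,o=rays(p,[uv]);d=d[0]/np.linalg.norm(d[0]);M=np.eye(3)-np.outer(d,d);A+=M;b+=M@o
    return np.linalg.solve(A,b)
def blue(p,zr=(28,45)):
    h=hsv(p); m=big(cv2.inRange(h,(105,120,50),(125,255,255))>0); c=cloud(p,m); return m,c
def axis(c):
    m=c.mean(0); d=np.linalg.svd((c-m)[:, :2],full_matrices=False)[2][0]; d=d*np.sign(d[0]); return m,d,np.arctan2(d[1],d[0])
E
python3 - <<'E'
from meas import *
for n in ['w1','w2','w3']:
    p=L(n); m,c=blue(p); print(n,m.sum(),np.percentile(c[:,2],[5,25,50,75,95]).round(1))
    zt=np.median(c[:,2]) if n=='w1' else 34
    t=c[np.abs(c[:,2]-34)<6]; mm,d,a=axis(t); s=(t-mm)[:,:2]@d; w=(t-mm)[:,:2]@[-d[1],d[0]]
    e0=mm[:2]+d*np.percentile(s,.5); e1=mm[:2]+d*np.percentile(s,99.5)
    print('  mean',mm.round(1),'ang',a.round(4),'ends',e0.round(1),e1.round(1),'len',np.ptp(np.percentile(s,[.5,99.5])).round(1),'wid',np.percentile(w,[1,99]).round(1))
# triangulate blue bounding centroid
for n in ['w3','w4','w5']:
    p=L(n); h=hsv(p); m=(cv2.inRange(h,(5,110,60),(20,255,255))>0)
    c=cloud(p,m); k=(np.hypot(c[:,0]-558,c[:,1]+21)<75)&(c[:,2]<70); c=c[k]
    up=c[(c[:,2]>36)&(c[:,2]<55)]; print(n,'rest n',len(c),'hi',len(up),np.percentile(c[:,2],[1,50,95,99]).round(1))
    lo=c[(c[:,2]<14)]
    for nm,q in (('all',c),('up',up)):
        r=cv2.minAreaRect(q[:,:2].astype(np.float32)); print('  ',nm,np.round(r[0],1),np.round(r[1],1),round(r[2],1))
ob=[]
for n in ['w5','w6']:
    p=L(n); h=hsv(p); m=(cv2.inRange(h,(60,80,40),(90,255,255))>0); m=big(cv2.dilate(m.astype(np.uint8),np.ones((5,5))))&m
    v,u=np.nonzero(m); c=cloud(p,m); print(n,'rim px',m.sum(),'z',np.percentile(c[:,2],[5,25,50,75,95]).round(1))
    for z in (110,113,115):
        X=onz(p,np.c_[u,v],z)[:,:2]; A=np.c_[2*X,np.ones(len(X))]; s=np.linalg.lstsq(A,(X**2).sum(1),rcond=None)[0]
        print('   z',z,s[:2].round(1),'r',np.sqrt(s[2]+s[:2]@s[:2]).round(1))
    e=cv2.fitEllipse(np.c_[u,v].astype(np.float32)); ob.append((p,e[0]))
print('tri rim',tri(ob).round(1))
E
```

```text
w1 2441 [32.4 33.5 34.2 34.7 35.6]
  mean [503.7 294.5  34.1] ang 0.1595 ends [436.8 283.8] [577.1 306.3] len 142.1 wid [-11.3  11.2]
w2 2695 [27.1 33.2 33.9 34.5 35.4]
  mean [503.8 293.4  33.9] ang 0.1574 ends [436.9 282.7] [577. 305.] len 141.9 wid [-11.3  12.2]
w3 3696 [15.3 27.3 33.1 34.  35. ]
  mean [504.2 292.3  33.3] ang 0.1556 ends [436.9 281.7] [576.9 303.7] len 141.7 wid [-10.3  12.9]
w3 rest n 3683 hi 944 [ 6.5  8.8 48.  49.2]
   all [559.5 -21.3] [88.3 70.2] 87.4
   up [559.6 -21.9] [70.2 65. ] 86.8
w4 rest n 3585 hi 883 [ 6.2  8.6 48.  49.2]
   all [559.5 -21.3] [88.4 70.4] 87.3
   up [559.5 -21.8] [70.2 64.3] 87.3
w5 rest n 2453 hi 704 [ 5.8  8.5 47.9 49.1]
   all [559.2 -23. ] [87.9 70.5] 87.0
   up [559.4 -21.7] [69.9 64.9] 87.9
w5 rim px 649 z [113.8 114.8 115.4 116.  116.8]
   z 110 [ 526.3 -308.9] r 40.5
   z 113 [ 526.  -308.1] r 40.2
   z 115 [ 525.8 -307.6] r 39.9
w6 rim px 601 z [113.8 114.7 115.3 115.9 116.7]
   z 110 [ 526.4 -307.8] r 40.5
   z 113 [ 525.9 -307.8] r 40.1
   z 115 [ 525.6 -307.9] r 39.9
tri rim [ 524.8 -307.9  113.9]
```

Run:
```python
from meas import *
for n in ['w1','w2']:
    p=L(n); c=cloud(p,np.ones((400,640),bool)); k=(abs(c[:,2]-60)<6)&(abs(c[:,0]-540)<170)&(abs(c[:,1]-296)<90); q=c[k]
    print(n,len(q),cv2.minAreaRect(q[:,:2].astype(np.float32)))
    d=np.array([np.cos(.158),np.sin(.158)]); g=np.array([529.2,298.3]); s=(q[:,:2]-g)@d; w=(q[:,:2]-g)@[-d[1],d[0]]
    w=w[abs(s)<40]; print(np.histogram(w,np.arange(-70,71,5)))
yaw=.158; s=env.state(); print(s['eef_pos'],s['tcp_rot'])
```

```text
w1 4471 ((538.6878051757812, 294.97503662109375), (255.54205322265625, 118.54986572265625), 7.30835485458374)
(array([  0, 222, 315,  20,   0,   0,   0,   0,   0,   0,   0,   0,   0,
         0,   0,   0,   0,   0,   0,   0,   0,   0,   0, 270, 288,   8,
         0,   0]), array([-70, -65, -60, -55, -50, -45, -40, -35, -30, -25, -20, -15, -10,
        -5,   0,   5,  10,  15,  20,  25,  30,  35,  40,  45,  50,  55,
        60,  65,  70]))
w2 4278 ((535.8094482421875, 295.0816650390625), (250.31179809570312, 119.10322570800781), 7.340432167053223)
(array([  0, 232, 273,   5,   0,   0,   0,   0,   0,   0,   0,   0,   0,
         0,   0,   0,   0,   0,   0,   0,   0,   0,   0, 324, 295,  20,
         0,   0]), array([-70, -65, -60, -55, -50, -45, -40, -35, -30, -25, -20, -15, -10,
        -5,   0,   5,  10,  15,  20,  25,  30,  35,  40,  45,  50,  55,
        60,  65,  70]))
[ 536.98711832 -314.5102475   309.45186721] [ 3.14087816e+00 -2.35476287e-04  3.13636346e+00]
```

```bash
python3 -m inch '[[0,0,0,0.1,3,0,0],[0,0,0,0.1,5.5,0,0],[0,0,0,0.1,5.5,0,0],[0,0,0,0.1,5.5,0,0],[0,0,0,0.1,5.5,0,0],[0,0,0,0.1,5.5,0,0],[0,0,0,0.1,5.5,0,0],[0,0,0,0.1,5.5,0,0],[0,0,0,0.1,5.5,0,0],[0,0,0,0.1,5.5,0,0],[0,0,0,0.1,5.5,0,0],[0,0,0,0,3.3,0,0]]' >/dev/null; python3 -m inch '[[0,0,0.186,0,0,0,0],[0,0,0.186,0,0,0,0],[0,0,0.186,0,0,0,0],[0,0,0.186,0,0,0,0],[0,0,0.186,0,0,0,0],[0,0,0.186,0,0,0,0],[0,0,0.186,0,0,0,0],[0,0,0.186,0,0,0,0],[0,0,0.186,0,0,0,0],[0,0,0.186,0,0,0,0],[0,0,0.186,0,0,0,0],[0,0,0.186,0,0,0,0],[0,0,0.186,0,0,0,0],[0,0,0.186,0,0,0,0],[0,0,0.186,0,0,0,0],[0,0,0.186,0,0,0,0],[0,0,0,0,0,6,0],[0,0,0,0,0,6,0],[0,0,0,0,0,3,0],[0,0,0,0,0,0,0]]'
python3 look.py w7
python3 - <<'E'
from meas import *
p=L('w7'); m,c=blue(p); t=c[np.abs(c[:,2]-34)<6]; mm,d,a=axis(t); s=(t-mm)[:,:2]@d
e=[mm[:2]+d*np.percentile(s,q) for q in (.5,99.5)]; g=(e[0]+e[1])/2+22.5*d; print(m.sum(),a,e,'grip',g)
st=env.state(); Rt=Rm(st['tcp_rot']); print('tool delta cm',Rt.T@(np.r_[g,14]-st['eef_pos'])/10, 'yaw', st['tcp_rot'][2]-a)
E
```

```text
t: 10.68
eef_pos: [527.8, 297.7, 158.1]
tcp_rot: [3.141, 0.004, 0.161]
ft_force: [-0.4, 0.8, -0.2]
opening: 0.502
grip_force: 0.0
10.725 [0.404 0.524 1.665 0.    0.954 1.814] [528.8 297.9 159.9] [3.142e+00 1.000e-03 1.600e-01] [ 0.5 -0.2 -0.2]
3594 0.15645356156202336 [array([452.19090148, 286.64827269]), array([577.95537594, 306.48670389])] grip [537.29832565 300.07334989]
tool delta cm [ 0.881134   -0.08133441 14.5894639 ] yaw 0.004029761389949954
```

```bash
python3 -m inch '[[0,0,0,0,0,3,0],[0,0,0,0,0,3,0],[0,0,0,0,0,3,0],[0,0,0,0,0,2.5,0],[0,0,0,0,0,1.8,0],[0,0,0,0,0,1.2,0],[0,0,0,0,0,0,0]]'; python3 -m inch '[[0,0,0,0,0,0,1],[0,0,0,0,0,0,1],[0,0,0,0,0,0,1],[0,0,0,0,0,0,1],[0,0,0,0,0,0,1],[0,0,0,0,0,0,1]]'
```

```text
t: 11.6
eef_pos: [529.7, 297.0, 14.7]
tcp_rot: [-3.142, 0.0, 0.159]
ft_force: [0.7, -0.5, 0.2]
opening: 0.5
grip_force: 0.0
t: 12.35
eef_pos: [529.9, 296.9, 15.2]
tcp_rot: [-3.141, -0.001, 0.159]
ft_force: [-1.6, -0.7, 5.7]
opening: 0.249
grip_force: 30.0
```

```bash
python3 -m inch '[[0,0,0,0,0,-0.5,1],[0,0,0,0,0,-1.5,1],[0,0,0,0,0,-3,1],[0,0,0,0,0,-4,1],[0,0,0,0,0,-4,1],[0,0,0,0,0,-2,1],[0,0,0,0,2,0,1],[0,0,0,-0.3,4,0,1],[0,0,0,-0.4,5,0,1],[0,0,0,-0.4,5,0,1],[0,0,0,-0.4,5,0,1],[0,0,0,-0.4,5,0,1],[0,0,0,-0.2,4,0,1],[0,0,0,0,1.9,0,1],[0,0,0,0,0,0,1]]'; python3 -m inch '[[0,0,-0.12,0,0,0,1],[0,0,-0.18,0,0,0,1],[0,0,-0.18,0,0,0,1],[0,0,-0.18,0,0,0,1],[0,0,-0.18,0,0,0,1],[0,0,-0.18,0,0,0,1],[0,0,-0.18,0,0,0,1],[0,0,-0.165,0,0,0,1],[0,0,0,0,0,0,1],[0,0,0,0,0,0,1]]'; python3 look.py w8
python3 - <<'E'
from meas import *
p=L('w8'); m,c=blue(p); print(m.sum(),np.percentile(c[:,2],[5,50,95]).round(1)); st=env.state(); Rt=Rm(st['tcp_rot'])
mm,d,a=axis(c); print('axis ang',np.arctan2(d[1],d[0]),'tilt')
X=(c-st['eef_pos'])@Rt; print('tool-frame pct x,y,z',np.percentile(X,[1,50,99],axis=0).round(1), np.polyfit(X[:,0],X[:,2],1))
print('delta cm',Rt.T@(np.array([559.5,-21.5,44])-st['eef_pos'])/10)
E
```

```text
t: 14.22
eef_pos: [559.1, -22.7, 164.2]
tcp_rot: [-3.141, 0.001, 0.157]
ft_force: [0.1, 0.1, -1.8]
opening: 0.248
grip_force: 30.0
t: 15.48
eef_pos: [559.2, -20.9, 164.5]
tcp_rot: [-3.141, -0.0, 1.521]
ft_force: [0.4, -0.6, -2.2]
opening: 0.249
grip_force: 30.0
15.525 [-0.156  0.456  1.778  0.     0.908 -0.106] [559.3 -21.  164.6] [-3.141 -0.     1.521] [ 0.4 -0.2 -1.6]
5678 [181.8 183.5 184.6]
axis ang 1.522806517939207 tilt
tool-frame pct x,y,z [[ -4.8 -10.9 -20.5]
 [ 24.2   0.7 -19. ]
 [ 49.4  12.2 -11.9]] [  0.0235648  -19.25993271]
delta cm [-0.04653109  0.02646075 12.05748308]
```

View pics/w8.png

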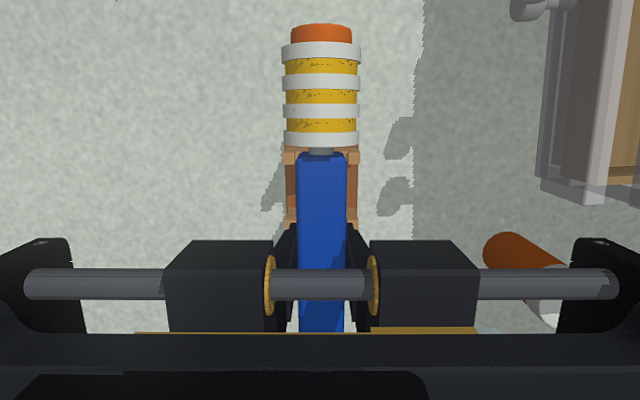

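The picture shows the brush level in the fingers at (320,200), bristles up-image, right over the rest. Laying it down.

```bash
python3 -m inch '[[0,0,0,0,0,2,1],[0,0,0,0,0,3,1],[0,0,0,0,0,3,1],[0,0,0,0,0,2,1],[0,0,0,0,0,1,1],[0,0,0,0,0,0.5,1],[0,0,0,0,0,0.25,1],[0,0,0,0,0,0.15,1],[0,0,0,0,0,0.1,1],[0,0,0,0,0,0,1]]'; python3 -m inch '[[0,0,0,0,0,0,0.5],[0,0,0,0,0,0,0],[0,0,0,0,0,0,0],[0,0,0,0,0,0,0],[0,0,0,0,0,0,0]]'
```

```text
t: 16.77
eef_pos: [559.6, -21.6, 45.1]
tcp_rot: [3.141, -0.0, 1.524]
ft_force: [-1.0, -0.4, 3.8]
opening: 0.249
grip_force: 30.0
t: 17.4
eef_pos: [559.4, -21.5, 44.5]
tcp_rot: [-3.142, -0.0, 1.524]
ft_force: [-0.9, 0.6, -1.1]
opening: 0.499
grip_force: 0.0
```

```bash
python3 -m inch '[[0,0,0,0,0,-1,0],[0,0,0,0,0,-3,0],[0,0,0,0,0,-4,0],[0,0,0,0,0,-4,0],[0,0,0,0,0,-2,0],[0,0,0,0,0,0,0]]'|head -3; python3 look.py w9; python3 -m inch '[[0,0,0,-4,0,0,0],[0,0,0,-4,0,0,0],[0,0,0,-4,0,0,0],[0,0.157,0,0,0,0,0],[0,0.157,0,0,0,0,0],[0,0.157,0,0,0,0,0],[0,0.157,0,0,0,0,0],[0,0.157,0,0,0,0,0],[0,0,0,0,0,0,0]]'; python3 look.py w10
python3 - <<'E'
from meas import *
for n in ('w9','w10'):
    p=L(n); m,c=blue(p); mm,d,a=axis(c); t=c[abs(c[:,2]-64)<4]; mm,d,a=axis(t); d*=np.sign(d[1]); s=(t-mm)[:,:2]@d; f=mm[:2]+d*np.percentile(s,99.5)
    print(n,m.sum(),np.percentile(c[:,2],[5,50,95]).round(1),'ang',np.arctan2(d[1],d[0]),'far end',f,'near',mm[:2]+d*np.percentile(s,.5),'grip',f-50*d)
    e=np.r_[f-117*d,52]; print('end',e, 'slope',np.polyfit(s,t[:,2],1))
st=env.state();Rt=Rm(st['tcp_rot']);print(Rt.round(3))
zt=np.r_[d,-1]/2**.5; T=e+19*zt
print('target',T,'delta cm',Rt.T@(T-st['eef_pos'])/10,'zt err',zt-Rt[:,2], 'joints',st['joints'])
E
```

```text
t: 18.15
eef_pos: [559.9, -21.6, 186.4]
tcp_rot: [3.138, 0.0, 1.524]
18.2 [-0.157  0.431  1.757  0.     0.953 -0.11 ] [559.3 -21.5 185.1] [3.14  0.    1.524] [ 0.1  0.3 -0.2]
t: 19.32
eef_pos: [553.0, -142.5, 181.9]
tcp_rot: [-3.135, -0.787, 1.517]
ft_force: [0.9, 0.1, -0.2]
opening: 0.497
grip_force: 0.0
19.375 [-0.653  0.631  1.631  0.625  1.429 -0.873] [ 553.3 -141.9  182.8] [-3.137 -0.784  1.519] [ 0.1  0.3 -0.3]
w9 3458 [62.8 64.3 65.5] ang 1.5244345711879015 far end [562.43141206  26.75876315] near [556.68237417 -97.15626572] grip [560.11415461 -23.18751117]
end [557.00902963 -90.11551875  52.        ] slope [-2.53123650e-03  6.42391028e+01]
w10 2991 [62.3 63.7 64.8] ang 1.5237564912148933 far end [562.27831667  24.99849633] near [ 555.62111957 -116.41964552] grip [559.92719219 -24.94619522]
end [556.77668538 -91.87208189  52.        ] slope [-1.48913773e-03  6.36622855e+01]
[[ 0.037  0.999  0.032]
 [ 0.707 -0.048  0.705]
 [ 0.706 -0.003 -0.708]]
target [557.40843389 -78.45191446  38.56497116] delta cm [-5.67605306  0.14789711 14.70595238] zt err [0.00122431 0.00121288 0.00126587] joints [-0.65300344  0.63072701  1.63129014  0.6253212   1.42922837 -0.87326677]
```

View pics/w10.png

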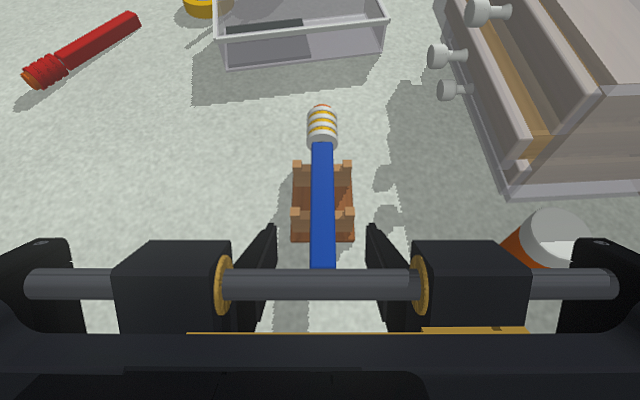

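The picture shows the brush lying in both notches, with its handle running at (322,150–270) down between the fingers and the free end overhanging. Regrasping at the end, at 45°.

```bash
python3 -m inch '[[0,0,0,-2.5,0.1,0,0],[0,0,0,-3,0.05,0,0],[0,0,0,0,0,3,0],[0,0,0,0,0,4,0],[0,0,0,0,0,3.5,0],[0,0,0,0,0,2.2,0],[0,0,0,0,0,1.5,0],[0,0,0,0,0,0.7,0],[0,0,0,0,0,0,0]]';  python3 - <<'E'
from h import *
s=env.state();Rt=Rm(s['tcp_rot']); print(s['eef_pos'],s['tcp_rot'], Rt.T@(np.array([557.4,-76,38.6])-s['eef_pos'])/10,s['joints'])
E
```

```text
t: 20.5
eef_pos: [558.5, -75.3, 40.3]
tcp_rot: [3.141, -0.785, 1.524]
ft_force: [-0.5, -0.8, 0.5]
opening: 0.5
grip_force: 0.0
[558.47153631 -75.25348838  40.32401041] [ 3.14122213 -0.78457056  1.52442779] [-0.17809319 -0.10360261  0.06577333] [-0.56057687  0.80639011  1.76968897  0.74115791  1.14672    -1.03359688]
```

```bash
python3 -m inch '[[0,0,0,0,0,0,1],[0,0,0,0,0,0,1],[0,0,0,0,0,0,1],[0,0,0,0,0,0,1],[0,0,0,0,0,0,1],[0,0,0,0,0,0,1]]'; python3 -m inch '[[0,0,0,0.3,0,-0.3,1],[0,0,0,1,0,-1,1],[0,0,0,2,0,-2,1],[0,0,0,2.8,0,-2.8,1],[0,0,0,2.8,0,-2.8,1],[0,0,0,2.8,0,-2.8,1],[0,0,0,2.8,0,-2.8,1],[0,0,0,2.8,0,-2.8,1],[0,0,0,1.8,0,-1.8,1],[0,0,0,0.7,0,-0.7,1],[0,0,0,0,0,0,1],[0,0,0,0,0,0,1]]'; python3 look.py w11;  python3 - <<'E'
from meas import *
p=L('w11'); m,c=blue(p);s=env.state();Rt=Rm(s['tcp_rot'])
h=hsv(p); m2=big(cv2.inRange(h,(18,100,80),(32,255,255))>0); y=cloud(p,m2)
print(s['joints'],m.sum(),m2.sum())
for q in (c,y):
    X=(q-s['eef_pos'])@Rt; print(np.percentile(X,[1,50,99],axis=0).round(1)); print(np.percentile(q,[1,50,99],axis=0).round(1))
v=np.linalg.svd(c-c.mean(0),full_matrices=False)[2][0]; print('dir',v,'intool',v@Rt)
E
```

```text
t: 21.25
eef_pos: [558.5, -75.3, 40.5]
tcp_rot: [3.141, -0.785, 1.524]
ft_force: [-0.8, -2.3, 3.7]
opening: 0.252
grip_force: 30.0
t: 22.75
eef_pos: [558.1, -74.9, 319.4]
tcp_rot: [-3.139, -0.786, 1.522]
ft_force: [-0.4, -0.7, -0.6]
opening: 0.252
grip_force: 30.0
22.8 [-0.561  0.448  1.564  0.663  1.585 -0.662] [558.1 -75.  319.3] [-3.139 -0.786  1.522] [ 0.6 -0.6 -1.2]
[-0.56057834  0.44754251  1.56368736  0.66321795  1.58478204 -0.66214932] 8372 1272
[[  1.6 -11.  -31.5]
 [ 33.2   0.6   0.6]
 [ 86.6  12.1  54. ]]
[[547.2 -96.  340.2]
 [560.1 -51.1 342.7]
 [573.1  24.3 344. ]]
[[  20.3  -40.4 -111.3]
 [  21.3   14.4 -103.5]
 [  26.6   35.8 -101.1]]
[[ 515.1 -135.5  405.4]
 [ 569.9 -133.6  407.5]
 [ 591.4 -131.4  416.9]]
dir [-0.05583643 -0.99439564  0.08977526] intool [-0.64039939 -0.00917876 -0.76798722]
```

View pics/w11.png

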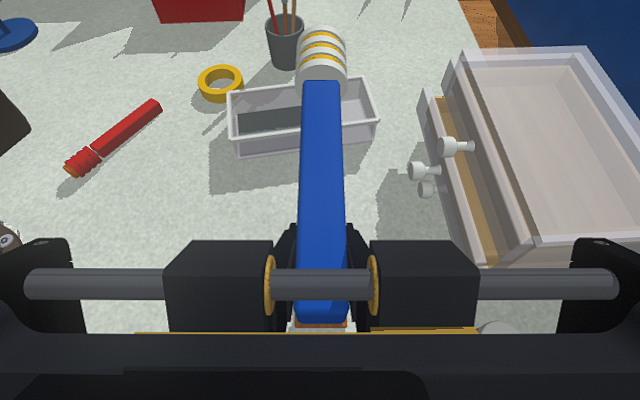

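The picture shows the brush held level at the end, with its head at (322,65). Now turning the bristles down.

```bash
python3 -m inch '[[0,-0.08,0,0,0,0,1],[0,-0.157,0,0,0,0,1],[0,-0.157,0,0,0,0,1],[0,-0.157,0,0,0,0,1],[0,-0.157,0,0,0,0,1],[0,-0.157,0,0,0,0,1],[0,-0.157,0,0,0,0,1],[0,-0.157,0,0,0,0,1],[0,-0.157,0,0,0,0,1],[0,-0.157,0,0,0,0,1],[0,-0.078,0,0,0,0,1],[0,0,0,0,0,0,1],[0,0,0,0,0,0,1]]'; python3 look.py w12
cat > hang.py <<'E'
import sys
from meas import *
p=L(sys.argv[1]); s=env.state(); Rt=Rm(s['tcp_rot']); print(s['joints'].round(3))
m,c=blue(p); X=(c-s['eef_pos'])@Rt; print('blue',m.sum(),np.percentile(X,[1,50,99],axis=0).round(1).tolist())
# front face: fit a plane facing the camera
def dirfit(c):
    # centroid of face per slice along z
    zs=np.arange(np.percentile(c[:,2],3),np.percentile(c[:,2],97),6); C=[]
    for z in zs:
        k=c[abs(c[:,2]-z)<3]
        if len(k)>20: C.append(np.r_[np.median(k[:,0]),np.median(k[:,1]),z])
    C=np.array(C); return C
C=dirfit(c); print(C[[0,-1]].round(1), 'dx/dz',np.polyfit(C[:,2],C[:,0],1)[0].round(3),'dy/dz',np.polyfit(C[:,2],C[:,1],1)[0].round(3))
for n in ['scene','top']:
    q=env.read_camera(n); cv2.imwrite(f'pics/{sys.argv[1]}_{n}.png',q['img'][:,:,::-1])
    h=hsv(q); b=cloud(q,cv2.inRange(h,(105,120,50),(125,255,255))>0); g=s['eef_pos']-19*Rt[:,2]
    b=b[(np.linalg.norm(b[:,:2]-g[:2],axis=1)<50)&(b[:,2]>100)]; print(n,len(b))
    if len(b)>30: print(np.percentile(b,[1,50,99],axis=0).round(1).tolist(),'dx/dz',np.polyfit(b[:,2],b[:,0],1)[0].round(3),'dy/dz',np.polyfit(b[:,2],b[:,1],1)[0].round(3))
    o=cloud(q,(cv2.inRange(h,(5,150,90),(17,255,255))>0)); o=o[(np.linalg.norm(o[:,:2]-g[:2],axis=1)<50)]
    if len(o)>3: print(' orange',len(o),np.percentile(o,[2,50,98],axis=0).round(1).tolist())
print('grasp',g.round(1),'zt',Rt[:,2].round(3),'yt',Rt[:,1].round(3))
E
python3 hang.py w12
```

```text
t: 24.42
eef_pos: [558.4, -75.1, 320.1]
tcp_rot: [-3.141, 0.784, 1.524]
ft_force: [0.4, -0.3, -2.1]
opening: 0.253
grip_force: 30.0
24.475 [ 0.088  0.4    1.64  -0.804  1.334  0.43 ] [558.4 -75.4 320.5] [3.141 0.784 1.523] [-0.7  0.  -0.6]
[ 0.088  0.4    1.64  -0.804  1.334  0.43 ]
blue 8515 [[-729.3, 1251.3, 1078.6], [-345.3, 1270.8, 1270.0], [126.0, 1298.4, 1683.5]]
[[ 1774.6  -956.   -624.8]
 [ 1774.3 -1230.5  -162.8]] dx/dz 0.0 dy/dz -0.779
scene 282
[[553.3, -75.9, 220.9], [569.7, -64.6, 289.4], [573.6, -52.5, 363.2]] dx/dz -0.04 dy/dz -0.003
 orange 109 [[530.4, -65.8, 1.9], [575.5, -40.3, 6.0], [595.2, -21.1, 9.7]]
top 108
[[546.7, -73.3, 242.7], [556.1, -62.9, 359.9], [571.2, -52.7, 364.3]] dx/dz 0.099 dy/dz -0.03
 orange 26 [[555.7, -51.1, 2.9], [571.1, -35.6, 7.7], [582.0, -31.9, 11.7]]
grasp [559.  -62.  333.9] zt [-0.033 -0.706 -0.708] yt [ 0.999 -0.048  0.   ]
```

View pics/w12.png

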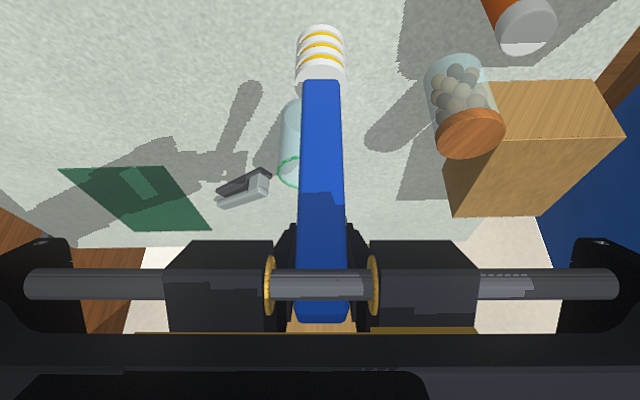

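The picture shows the brush hanging in the grip, with its head at (320,55) and the jar beyond at (288,170). Its direction in the tool needs care because the blue mask caught the floor, so I'm refitting with near depth only.

```bash
cat > ax.py <<'E'
import sys
from meas import *
p,s=pickle.load(open(sys.argv[1]+'.pkl','rb')); Rt=Rm(s['tcp_rot'])
m=(cv2.inRange(hsv(p),(105,120,50),(125,255,255))>0)&(p['depth']<450)
m=cv2.erode(big(m).astype(np.uint8),np.ones((3,3)))>0
c=cloud(p,m); X=(c-s['eef_pos'])@Rt
# brush frame nominal in tool: axis a, normal n of face seen
a=np.array([1,0,1])/2**.5; n=np.array([1,0,-1])/2**.5; o=np.array([0,0,-19.])
u=(X-o)@a; w=(X-o)@n; v=X[:,1]
k=abs(w-np.median(w))<4
for _ in range(3):
    f=np.polyfit(u[k],w[k],1); k=abs(w-np.polyval(f,u))<2
us=np.arange(u[k].min()+3,u[k].max(),5); cv=np.array([[q,(np.percentile(v[k&(abs(u-q)<2.5)],3)+np.percentile(v[k&(abs(u-q)<2.5)],97))/2] for q in us if (k&(abs(u-q)<2.5)).sum()>15])
g=np.polyfit(cv[:,0],cv[:,1],1)
print('u range',u[k].min(),u[k].max(),'w slope/int',f,'v slope/int',g)
end=u[k].max()+1; tip=end+55
P=o+a*tip+n*(np.polyval(f,tip)-12)+np.array([0,1,0])*np.polyval(g,tip)
print('tip in tool',P.round(1),'world',(s['eef_pos']+Rt@P).round(1)); A=Rt@(a+n*f[0]+np.array([0,1,0])*g[0]); print('axis world',(A/np.linalg.norm(A)).round(4), 'grasp x on brush', 45-end)
E
python3 ax.py w11; python3 ax.py w12
```

```text
u range -8.005348604792196 114.27028977274885 w slope/int [-5.65694105e-04  9.97723889e+00] v slope/int [-0.0010532   0.55448433]
tip in tool [118.9   0.4 102.9] world [565.9  81.7 330.7]
axis world [ 4.600e-02  9.989e-01 -1.000e-04] grasp x on brush -70.27028977274885
u range -8.411382369196511 113.99529696069592 w slope/int [4.15348796e-04 1.04593847e+01] v slope/int [-0.00102262  0.69307602]
tip in tool [119.2   0.5 102.2] world [559.5 -63.3 163.9]
axis world [-7.0e-04  1.5e-03 -1.0e+00] grasp x on brush -69.99529696069592
```

```bash
python3 -m inch '[[0,0,0,-1,-0.12,1,1],[0,0,0,-2,-0.3,2,1],[0,0,0,-3,-0.38,3,1],[0,0,0,-3,-0.38,3,1],[0,0,0,-3,-0.38,3,1],[0,0,0,-2.8,-0.36,2.8,1],[0,0,0,-1.8,-0.2,1.8,1],[0,0,0,-0.8,-0.1,0.8,1],[0,0,0,0,0,0,1],[0,0,0,0,0,0,1]]'; python3 look.py w13; python3 ax.py w13
python3 - <<'E'
from meas import *
for n in ['top','scene']:
    p=env.read_camera(n); cv2.imwrite(f'pics/x_{n}.png',p['img'][:,:,::-1]); h=hsv(p); m=(cv2.inRange(h,(60,80,40),(90,255,255))>0); c=cloud(p,m); k=(np.hypot(c[:,0]-526,c[:,1]+308)<70)&(abs(c[:,2]-115)<8); X=c[k][:,:2]
    A=np.c_[2*X,np.ones(len(X))]; s=np.linalg.lstsq(A,(X**2).sum(1),rcond=None)[0]; print(n,len(X),s[:2].round(1),np.sqrt(s[2]+s[:2]@s[:2]).round(1))
    P=[proj(p,[525.8+40*np.cos(t),-307.8+40*np.sin(t),115])[0] for t in np.arange(0,6.28,.3)]
    im=p['img'][:,:,::-1].copy()
    for q in P: cv2.circle(im,tuple(q.round().astype(int)),1,(0,0,255),-1)
    u,v=proj(p,[525,-308,150])[0].astype(int); cv2.imwrite(f'pics/y_{n}.png',cv2.resize(im[max(v-50,0):v+50,u-65:u+65],None,fx=3,fy=3,interpolation=cv2.INTER_CUBIC))
a=cv2.imread('pics/y_top.png');b=cv2.imread('pics/y_scene.png');cv2.imwrite('pics/y.png',cv2.hconcat([a,b]))
E
```

```text
t: 25.82
eef_pos: [524.7, -319.2, 320.5]
tcp_rot: [3.141, 0.786, 1.524]
ft_force: [-0.3, 0.6, -1.8]
opening: 0.251
grip_force: 30.0
25.875 [-0.354  0.355  1.714 -0.915  1.017  0.177] [ 524.9 -319.   320.5] [3.142 0.786 1.525] [-0.8  0.  -0.7]
u range -8.776408323795952 113.49527981232026 w slope/int [2.16827131e-04 1.00388059e+01] v slope/int [-0.00099599  0.61914725]
tip in tool [118.5   0.5 102.2] world [ 525.9 -307.6  164.4]
axis world [-9.e-04 -1.e-04 -1.e+00] grasp x on brush -69.49527981232026
top 0 [0. 0.] 0.0
scene 58 [ 526.7 -307.9] 39.7
```

View pics/y.png

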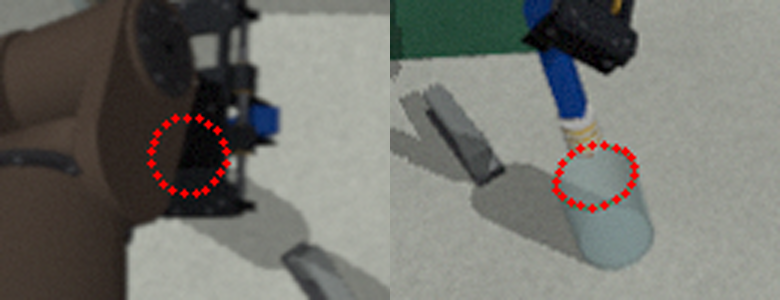

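The scene crop (right half) shows the head entering above the mouth at about (590,140), with the fitted rim ring on the jar's rim. Lowering to just above the bottom.

```bash
python3 -m inch '[[0,0,0,0.6,0,0.6,1],[0,0,0,1.3,0,1.3,1],[0,0,0,1.4,0,1.4,1],[0,0,0,1.4,0,1.4,1],[0,0,0,1.4,0,1.4,1],[0,0,0,1.4,0,1.4,1],[0,0,0,1.2,0,1.2,1],[0,0,0,0.8,0,0.8,1],[0,0,0,0.6,0,0.6,1],[0,0,0,0,0,0,1],[0,0,0,0,0,0,1]]'; python3 look.py w14; python3 ax.py w14
```

```text
t: 27.35
eef_pos: [524.8, -319.9, 178.1]
tcp_rot: [3.141, 0.786, 1.523]
ft_force: [0.4, -0.5, -0.3]
opening: 0.251
grip_force: 30.0
27.4 [-0.355  0.533  1.865 -1.128  0.842  0.529] [ 524.8 -320.   178.2] [3.14  0.786 1.523] [ 0.5  0.2 -0.8]
u range -8.680647257211374 106.50469749125874 w slope/int [3.22142630e-04 1.02079616e+01] v slope/int [-0.00080488  0.72180057]
tip in tool [113.7   0.6  97.1] world [ 526.1 -308.4   29.1]
axis world [ 0.e+00 -5.e-04 -1.e+00] grasp x on brush -62.50469749125874
```

Joint 4 is at its limit with this heading, so I'll rise inside the jar and turn about the brush's own axis, towards radial, before touching.

```bash
python3 -m inch '[[0,0,0,-0.8,0,-0.8,1],[0,0,0,-1.4,0,-1.4,1],[0,0,0,-1.4,0,-1.4,1],[0,0,0,-1.4,0,-1.4,1],[0,0,0,-0.7,0,-0.7,1],[-0.1025,0,-0.1025,0,0.17,0,1],[-0.1025,0,-0.1025,0,0.17,0,1],[-0.1025,0,-0.1025,0,0.17,0,1],[-0.1025,0,-0.1025,0,0.17,0,1],[0,0,0,0,0,0,1],[0,0,0,0,0,0,1]]'; python3 look.py w15
python3 - <<'E'
from h import *
s=env.state();Rt=Rm(s['tcp_rot']);t=s['eef_pos']+Rt@np.array([118.8,.5,102.3]);print('tip',t.round(1),'axis',(Rt@np.array([.7071,-.001,.7071])).round(4),Rt.round(3),'jar delta tool',Rt.T@(np.array([525.8,-307.8,t[2]])-t))
E
```

```text
t: 28.78
eef_pos: [533.6, -319.4, 266.1]
tcp_rot: [-3.142, 0.77, 2.099]
ft_force: [-0.8, 0.2, -1.3]
opening: 0.254
grip_force: 30.0
28.825 [-0.483  0.299  1.968 -1.133  0.419 -0.052] [ 533.9 -319.1  265.9] [-3.141  0.77   2.1  ] [ 0.   0.1 -0.7]
tip [ 527.2 -306.8  109.7] axis [-0.0086  0.0125 -0.9999] [[-0.362  0.863  0.351]
 [ 0.62   0.505 -0.601]
 [-0.696 -0.    -0.718]] jar delta tool [-0.12632934 -1.74547957  0.1228415 ]
```

Wrong way: it approaches the wrist singularity. I'll go back, clear of the jar, and turn the other way.

```bash
python3 -m inch '[[0,0,0,-0.8,0,-0.8,1],[0,0,0,-1.4,0,-1.4,1],[0,0,0,-1.4,0,-1.4,1],[0,0,0,0,0,0,1],[0.101,0,0.104,0,-0.17,0,1],[0.101,0,0.104,0,-0.17,0,1],[0.101,0,0.104,0,-0.17,0,1],[0.101,0,0.104,0,-0.17,0,1],[0.1025,0,0.1025,0,-0.17,0,1],[0.1025,0,0.1025,0,-0.17,0,1],[0.1025,0,0.1025,0,-0.17,0,1],[0.1025,0,0.1025,0,-0.17,0,1],[0,0,0,0,0,0,1],[0,0,0,0,0,0,1]]'
cat > tip.py <<'E'
from h import *
s=env.state();Rt=Rm(s['tcp_rot']);t=s['eef_pos']+Rt@np.array([118.8,.5,102.3]);print(s['joints'].round(3));print('tip',t.round(1),'axis',(Rt@np.array([.7071,-.001,.7071])).round(4),'jar delta tool mm',(Rt.T@(np.array([525.8,-307.8,t[2]])-t)).round(2))
from scipy.spatial.transform import Rotation as R
a=Rt@np.array([.7071,0,.7071]); w=np.cross(a,[0,0,-1]); print('fix rotvec tool',(Rt.T@w).round(4),s['ft_force'])
E
python3 tip.py
```

```text
t: 30.58
eef_pos: [521.1, -320.0, 316.2]
tcp_rot: [-3.129, 0.774, 0.954]
ft_force: [-0.0, 0.7, -0.8]
opening: 0.251
grip_force: 30.0
[-0.358  0.515  1.448 -0.742  1.474  0.453]
tip [ 528.3 -308.6  160. ] axis [-0.0016  0.0151 -0.9999] jar delta tool mm [-0.54 -2.47  0.56]
fix rotvec tool [-0.0064 -0.0113  0.0064] [-0.04774991  0.74193691 -0.78159989]
```

```bash
python3 -m inch '[[-0.0064,-0.0113,0.0064,0,0,0,1],[0,0,0,0,0,0,1]]' >/dev/null; python3 look.py w16; python3 ax.py w16; python3 tip.py
```

```text
30.875 [-0.355  0.514  1.452 -0.753  1.473  0.468] [ 521.1 -319.9  317.2] [3.14  0.784 0.943] [ 1.2  0.4 -0.9]
u range -8.685766374566883 113.51878306598336 w slope/int [-3.47751155e-04  1.05601191e+01] v slope/int [0.00038971 0.27057653]
tip in tool [118.8   0.3 101.9] world [ 528.6 -310.4  161.1]
axis world [ 1.4e-03 -3.0e-04 -1.0e+00] grasp x on brush -69.51878306598336
[-0.355  0.514  1.452 -0.753  1.473  0.468]
tip [ 528.5 -310.7  160.8] axis [ 5.e-04  8.e-04 -1.e+00] jar delta tool mm [ 0.53 -3.93 -0.54]
fix rotvec tool [ 0.0007 -0.0009 -0.0007] [ 1.22689792  0.35346261 -0.9475242 ]
```

```bash
python3 -m inch '[[0,0,0,0.05,-0.39,-0.05,1],[0,0,0,0,0,0,1],[0,0,0,0.6,0,0.6,1],[0,0,0,1.3,0,1.3,1],[0,0,0,1.5,0,1.5,1],[0,0,0,1.5,0,1.5,1],[0,0,0,1.5,0,1.5,1],[0,0,0,1.4,0,1.4,1],[0,0,0,1.2,0,1.2,1],[0,0,0,0.7,0,0.7,1],[0,0,0,0.4,0,0.4,1],[0,0,0,0,0,0,1],[0,0,0,0,0,0,1]]'; python3 tip.py
```

```text
t: 32.5
eef_pos: [518.8, -317.3, 174.7]
tcp_rot: [3.139, 0.784, 0.941]
ft_force: [0.3, 0.3, -1.6]
opening: 0.251
grip_force: 30.0
[-0.352  0.657  1.602 -0.794  1.264  0.678]
tip [ 526.4 -308.1   18.3] axis [ 1.1e-03  7.0e-04 -1.0e+00] jar delta tool mm [-0.08 -0.66  0.08]
fix rotvec tool [ 0.0011 -0.0012 -0.0011] [ 0.25830325  0.30425382 -1.56226796]
```

```bash
python3 -m inch '[[0,0,0,0.2,0,0.2,1],[0,0,0,0.2,0,0.2,1],[0,0,0,0.2,0,0.2,1],[0,0,0,0.15,0,0.15,1],[0,0,0,0.1,0,0.1,1],[0,0,0,0,0,0,1]]'|egrep 't:|pos|ft'; python3 tip.py|tail -1;python3 -m inch '[[0,0,0,0.08,0,0.08,1],[0,0,0,0.08,0,0.08,1],[0,0,0,0,0,0,1]]'|egrep 't:|pos|ft'; python3 -c "
from cell import env
import time
s=env.state();print(s['eef_pos'],s['ft_force'],s['moment'])"
```

```text
t: 33.25
eef_pos: [518.7, -317.2, 162.2]
tcp_rot: [3.141, 0.785, 0.942]
ft_force: [-0.4, 0.0, 0.7]
fix rotvec tool [ 0.0004 -0.0009 -0.0004] [-0.39591997  0.01034082  0.6561069 ]
t: 33.62
eef_pos: [518.7, -317.2, 160.0]
tcp_rot: [3.141, 0.785, 0.942]
ft_force: [-0.9, 1.3, 3.5]
[ 518.66012872 -317.19703505  159.96753435] [-0.85292089  1.28907156  3.515689  ] [ 0.17701518  0.20246607 -0.08602012]
```

First touch made at about 4 N. Rising past halfway and touching again.

```bash
python3 -m inch '[[0,0,0,-0.2,0,-0.2,1],[0,0,0,-0.9,0,-0.9,1],[0,0,0,-1.4,0,-1.4,1],[0,0,0,-1.4,0,-1.4,1],[0,0,0,-1.2,0,-1.2,1],[0,0,0,-0.6,0,-0.6,1],[0,0,0,0,0,0,1],[0,0,0,0,0,0,1]]'|egrep 't:|pos|ft';python3 tip.py; python3 -m inch '[[0,0,0,0.6,0,0.6,1],[0,0,0,1.3,0,1.3,1],[0,0,0,1.4,0,1.4,1],[0,0,0,1.0,0,1.0,1],[0,0,0,0.6,0,0.6,1],[0,0,0,0.3,0,0.3,1],[0,0,0,0.2,0,0.2,1],[0,0,0,0.1,0,0.1,1],[0,0,0,0.1,0,0.1,1],[0,0,0,0.08,0,0.08,1],[0,0,0,0,0,0,1]]'|egrep 't:|pos|ft'; python3 tip.py
```

```text
t: 34.62
eef_pos: [518.4, -317.1, 239.8]
tcp_rot: [-3.141, 0.784, 0.943]
ft_force: [-0.4, -0.4, -0.6]
[-0.352  0.582  1.547 -0.769  1.357  0.583]
tip [ 525.7 -307.8   83.5] axis [-6.0e-04  1.6e-03 -1.0e+00] jar delta tool mm [ 0.07  0.09 -0.07]
fix rotvec tool [-0.0003 -0.0009  0.0003] [-0.35012091 -0.41880811 -0.56260558]
t: 36.0
eef_pos: [518.8, -317.3, 160.4]
tcp_rot: [3.14, 0.784, 0.942]
ft_force: [0.7, 0.2, 3.2]
[-0.352  0.675  1.612 -0.8    1.246  0.699]
tip [ 526.3 -308.1    4.1] axis [ 6.e-04  7.e-04 -1.e+00] jar delta tool mm [-0.03 -0.54  0.02]
fix rotvec tool [ 0.0008 -0.0009 -0.0008] [0.72777648 0.15989991 3.20545791]
```

```bash
python3 -m inch '[[0,0,0,-0.2,0,-0.2,1],[0,0,0,-0.9,0,-0.9,1],[0,0,0,-1.4,0,-1.4,1],[0,0,0,-1.4,0,-1.4,1],[0,0,0,-1.2,0,-1.2,1],[0,0,0,-0.6,0,-0.6,1],[0,0,0,0,0,0,1],[0,0,0,0.6,0,0.6,1],[0,0,0,1.3,0,1.3,1],[0,0,0,1.4,0,1.4,1],[0,0,0,1.0,0,1.0,1],[0,0,0,0.6,0,0.6,1],[0,0,0,0.3,0,0.3,1],[0,0,0,0.2,0,0.2,1],[0,0,0,0.1,0,0.1,1],[0,0,0,0.1,0,0.1,1],[0,0,0,0.09,0,0.09,1],[0,0,0,0,0,0,1]]'|egrep 't:|pos|ft'; python3 tip.py; python3 -m inch '[[0,0,0,-0.2,0,-0.2,1],[0,0,0,-0.9,0,-0.9,1],[0,0,0,-1.5,0,-1.5,1],[0,0,0,-1.5,0,-1.5,1],[0,0,0,-1.5,0,-1.5,1],[0,0,0,-1.5,0,-1.5,1],[0,0,0,-1.5,0,-1.5,1],[0,0,0,-1.5,0,-1.5,1],[0,0,0,-1,0,-1,1],[0,0,0,-0.5,0,-0.5,1],[0,0,0,0,0,0,1],[0,0,0,0,0,0,1]]'|egrep 't:|pos|ft'; python3 look.py w17; python3 ax.py w17
python3 - <<'E'
from h import *
s=env.state();Rt=Rm(s['tcp_rot']);print('worldz in tool',Rt[2].round(3)); d=np.array([556,-72,330])-s['eef_pos'];print(s['joints'].round(3),'delta',d)
E
```

```text
t: 38.25
eef_pos: [518.8, -317.3, 160.6]
tcp_rot: [3.14, 0.784, 0.942]
ft_force: [0.7, 1.0, 3.6]
[-0.352  0.674  1.611 -0.8    1.246  0.699]
tip [ 526.3 -308.1    4.3] axis [ 7.e-04  7.e-04 -1.e+00] jar delta tool mm [-0.04 -0.57  0.04]
fix rotvec tool [ 0.0008 -0.001  -0.0008] [0.74931457 0.97407848 3.61155022]
t: 39.75
eef_pos: [518.4, -317.2, 323.6]
tcp_rot: [-3.141, 0.785, 0.943]
ft_force: [0.3, -0.3, -0.7]
39.8 [-0.352  0.505  1.451 -0.751  1.484  0.462] [ 518.4 -317.2  323.6] [-3.141  0.785  0.943] [ 0.4 -0.1 -0.8]
u range -8.914057349162638 113.52896824133924 w slope/int [6.84045220e-04 1.04792281e+01] v slope/int [0.00084576 0.3294445 ]
tip in tool [118.9   0.5 101.9] world [ 525.8 -307.6  167.5]
axis world [ 0.001   0.0011 -1.    ] grasp x on brush -69.52896824133924
worldz in tool [-0.707 -0.001 -0.708]
[-0.352  0.505  1.451 -0.751  1.484  0.462] delta [ 37.61451857 245.21149345   6.44905379]
```

```bash
python3 -m inch '[[0,0,0,1,-0.7,-1,1],[0,0,0,2.5,-1.8,-2.5,1],[0,0,0,3,-2.1,-3,1],[0,0,0,3,-2.1,-3,1],[0,0,0,3,-2.1,-3,1],[0,0,0,2,-1.5,-2,1],[0,0,0,1,-0.7,-1,1],[-0.1027,0,-0.1027,0,0,0,1],[-0.1027,0,-0.1027,0,0,0,1],[-0.1027,0,-0.1027,0,0,0,1],[-0.1027,0,-0.1027,0,0,0,1],[0,0,0,0,0,0,1]]'; python3 -m inch '[[0,0.08,0,0,0,0,1],[0,0.157,0,0,0,0,1],[0,0.157,0,0,0,0,1],[0,0.157,0,0,0,0,1],[0,0.157,0,0,0,0,1],[0,0.157,0,0,0,0,1],[0,0.157,0,0,0,0,1],[0,0.157,0,0,0,0,1],[0,0.157,0,0,0,0,1],[0,0.157,0,0,0,0,1],[0,0.077,0,0,0,0,1],[0,0,0,0,0,0,1],[0,0,0,0,0,0,1]]';python3 look.py w18; python3 ax.py w18;  python3 - <<'E'
from h import *
s=env.state();Rt=Rm(s['tcp_rot']);print(Rt.round(3),'above grasp pose tool mm',(Rt.T@(np.array([558.5,-75.3,140.5])-s['eef_pos'])).round(1))
a=Rt@np.array([.7071,0,.7071]); w=np.cross(a,[np.cos(1.524),np.sin(1.524),0]); print('fix',(Rt.T@w).round(4))
E
```

```text
t: 41.3
eef_pos: [557.4, -75.2, 325.0]
tcp_rot: [3.14, 0.785, 1.521]
ft_force: [0.1, 0.8, -1.0]
opening: 0.253
grip_force: 30.0
t: 42.92
eef_pos: [558.6, -75.4, 324.7]
tcp_rot: [3.141, -0.784, 1.524]
ft_force: [0.4, -0.3, -0.6]
opening: 0.249
grip_force: 30.0
42.975 [-0.56   0.442  1.556  0.663  1.592 -0.656] [558.6 -75.1 324.9] [ 3.14  -0.784  1.525] [-0.4  0.  -2. ]
u range -8.52709911494634 114.4213643904487 w slope/int [-3.21648973e-04  9.71590907e+00] v slope/int [-2.40865380e-06  6.42278819e-01]
tip in tool [118.9   0.6 103.2] world [566.5  81.7 335.8]
axis world [ 0.0468  0.9989 -0.002 ] grasp x on brush -70.4213643904487
[[ 0.032  0.999  0.034]
 [ 0.708 -0.047  0.705]
 [ 0.706  0.001 -0.708]] above grasp pose tool mm [-130.3   -0.3  130.5]
fix [ 0.      0.0016 -0.    ]
```

```bash
python3 -m inch '[[0,0,0,-1,0,1,1],[0,0,0,-2,0,2,1],[0,0,0,-2.8,0,2.8,1],[0,0,0,-2.8,0,2.8,1],[0,0,0,-2.8,0,2.8,1],[0,0,0,-2.8,0,2.8,1],[0,0,0,-2.8,0,2.8,1],[0,0,0,-1.5,0,1.5,1],[0,0,0,-0.8,0,0.8,1],[0,0,0,-0.4,0,0.4,1],[0,0,0,-0.2,0,0.2,1],[0,0,0,-0.1,0,0.1,1],[0,0,0,0,0,0,1]]'
```

```text
t: 44.6
eef_pos: [558.7, -75.4, 42.0]
tcp_rot: [3.139, -0.785, 1.525]
ft_force: [0.1, 0.2, -0.3]
opening: 0.251
grip_force: 30.0
```

```bash
python3 -m inch '[[0,0,0,-0.05,0,0.05,1],[0,0,0,-0.05,0,0.05,1],[0,0,0,0,0,0,1]]'|egrep 'pos|ft'; python3 -m inch '[[0,0,0,0,0,0,0.4],[0,0,0,0,0,0,0],[0,0,0,0,0,0,0],[0,0,0,0,0,0,0],[0,0,0,0,0,-1,0],[0,0,0,0,0,-2.5,0],[0,0,0,0,0,-4,0],[0,0,0,0,0,-4,0],[0,0,0,0,0,-3,0],[0,0,0,0,0,0,0],[0,0,0,0,0,0,0]]'; python3 look.py w19
python3 - <<'E'
from meas import *
p=L('w19'); m,c=blue(p); t=c[abs(c[:,2]-64)<5]; mm,d,a=axis(t); s=(t-mm)[:,:2]@d; print(np.percentile(c[:,2],[5,50,95]).round(1),np.arctan2(d[1],d[0]),mm[:2]+d*np.percentile(s,.5),mm[:2]+d*np.percentile(s,99.5),'slope',np.polyfit(s,t[:,2],1)[0])
p=env.read_camera('scene'); h=hsv(p); m=(cv2.inRange(h,(60,80,40),(90,255,255))>0); c=cloud(p,m); k=(np.hypot(c[:,0]-526,c[:,1]+308)<70)&(abs(c[:,2]-115)<8); X=c[k][:,:2]
A=np.c_[2*X,np.ones(len(X))]; s=np.linalg.lstsq(A,(X**2).sum(1),rcond=None)[0]; print('jar',len(X),s[:2].round(1))
cv2.imwrite('pics/end.png',cv2.resize(p['img'][120:320,160:460,::-1],(780,520),interpolation=3))
E
```

```text
eef_pos: [558.7, -75.4, 40.5]
ft_force: [-0.5, -0.5, 3.2]
t: 46.35
eef_pos: [553.3, -177.1, 142.1]
tcp_rot: [3.141, -0.786, 1.524]
ft_force: [0.7, 0.7, 0.3]
opening: 0.5
grip_force: 0.0
46.4 [-0.696  0.705  1.607  0.608  1.408 -0.933] [ 553.3 -176.8  142. ] [-3.141 -0.786  1.524] [ 0.7  0.1 -0.2]
[56.1 63.6 64.7] 1.5240499064576807 [ 557.1803832  -117.32352264] [563.80390999  24.26382031] slope 0.0019995770120607927
jar 24 [ 527.5 -307.6]
```

View pics/end.png

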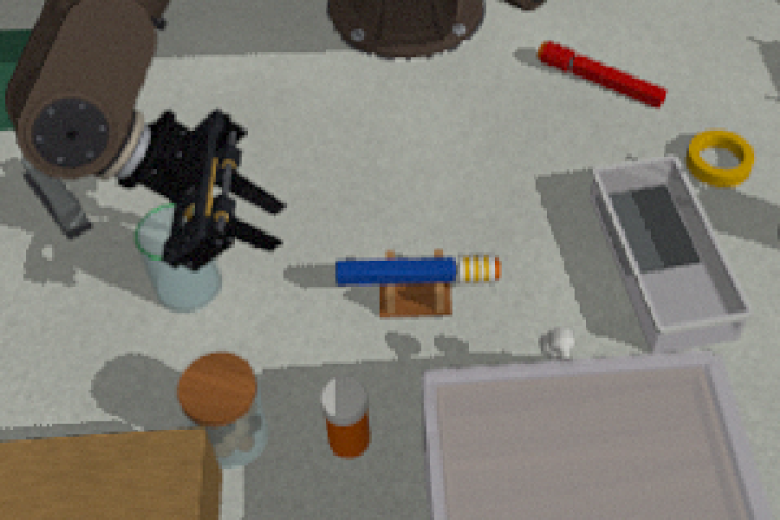

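The picture shows the brush level across the rest at (415,270), the jar upright where it was at (180,255), and the gripper clear of everything. Handing in.

```bash
python3 -c "
from cell import env
print(env.job_done())"
```

```text
the job is handed in; nothing more can be done
None
```

The job is handed in at about 46 s: I brushed the jar with three gentle touches of about 4–5 N, rising past halfway between them, the jar measured within 2 mm of where it stood, and the brush lies released and level across the rest.

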